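Lock the infusion bottle in its cam clamp

TASK

Two identical cam clamps stand on the treatment-room worktop; one has a glass infusion bottle standing in its cradle, the other cradle is empty. On the clamp that holds the bottle, turn the black bar handle until the high point of the steel cam bears squarely on the sprung follower, so that the rubber pad pushes up to the bottle, then let go; the bottle stays standing in its cradle. Leave the handle of the empty clamp as it is.

Things in the scene. Friction and masses are not known exactly. Their poses are not given: they have to be found in the camera images.
- clamp: The clamp with the bottle, fixed: aluminium base plate 100 x 240 mm, 10 mm thick. Origin on the worktop under the cam's upright axis; z up; +y points from the cam to the bottle's cradle (plate y -50 to +190 mm). At y 34 mm a steel follower plate 56 mm wide, its rod in a white guide block (y 71, 57 mm tall); rubber pad face at y 94; white V cradle 58 mm tall behind the bottle.
- handle (a point): Centre of that cam's black bar handle, on the turning axis, 81 mm above the worktop. Bar 46 mm long, 14 thick, 30 tall (66 to 96 mm above the worktop); its length and its y axis point to the cam's nose. Below it a 20 mm stem and the flat steel cam (34 to 50 mm above the worktop): a round of 24 mm radius with one nose reaching 42 mm from the axis, out beyond the bar.
- cam (a joint): Angle (rad) of that cam: 0 with the nose along the clamp's +y, squarely at the follower; positive is counter-clockwise from above. Starts at 0.75 to 1.35: turn it clockwise by that much. Stiff: 0.1 N m, up to 0.25 against spring and bottle; stays where it is left and can be turned past 0 (range -1.5 to 1.6). The nose meets the follower at about 0.73.
- follower (a joint): Travel (m) of that clamp's sprung follower and pad towards the bottle: 0 at rest, 0.008 when the cam's high point is squarely on it. The spring pushes back with 2 N at rest, 4 N at 8 mm.
- bottle_mid (a point): Centre, half-way up, of the loose glass infusion bottle that stands upright in the clamp's cradle: 60 mm across, 125 mm tall, silver cap, about 0.35 kg, top 135 mm above the worktop, axis at about y = 128 mm in the clamp's frame. Its z axis runs up the bottle.
- spare_nose (a point): Tip of the nose of the empty clamp's cam, 42 mm from that cam's axis and 42 mm above the worktop. The empty clamp is of the same build and size, but no bottle stands in its cradle (one may stand beside it).

How it is judged:
At the end, for the whole second after the job is handed in: The cam of the bottle's clamp rests with its nose within 0.30 rad (17 degrees) of squarely facing the follower, the follower is pushed at least 5.5 mm towards the bottle, and the bottle stands upright (within 0.15 rad) in the cradle, its axis 115 to 145 mm from the cam's axis along the clamp's y (value of joint cam between -0.3 and 0.3 rad and value of joint follower above 0.0055 m and velocity of joint cam between -0.1 and 0.1 rad/s and angle between bottle_mid's own z axis and vertical below 0.15 rad and y of bottle_mid in the frame of clamp between 0.115 and 0.145 m); the robot touches nothing.
It fails at once if the empty clamp's cam is turned (its nose moves more than 12 mm) (distance of spare_nose from where it was at the start of the episode above 0.012 m).
It fails at once if the bottle in the clamp is tipped by more than 0.4 rad (angle between bottle_mid's own z axis and vertical above 0.4 rad).
It also fails if it takes over 32 s, if anything falls off the work surface, if the arm or the gripper's body presses on something with over 40 N, if the wrist force passes 120 N, or if a joint passes its speed limit or range.

ROBOT

A 6-joint arm with a two-finger parallel gripper is mounted at the origin on the work surface. World frame = base frame: x ahead of the robot, y to its left, z up, the work surface at z = 0. Lengths are in m, angles in rad, forces in N, time in s.
With the tool pointing down it reaches from about 0.325 to 0.775 m from the base axis. Payload 5.5 kg.
Tool frame: the origin (TCP) lies at the very end of the fingers, on their centre line; the grasp point (between the pads) lies 19 mm behind it; z points along the fingers, y is the direction in which the jaws open and shut (so a half turn about z gives the same grasp; the last joint's range is limited). The gripper opens to 88 mm and grips with 3 to 60 N. Pads are 20 mm wide; open, the fingers measure 115 mm over their backs; the gripper's body (75 mm by 178 mm) begins 61 mm behind the grasp point.
Start: joints at [1.241, 0.091, 1.231, -0, 1.82, -0.057], TCP at [0.162, 0.578, 0.223] pointing down, gripper open.
Joint ranges: [-2.87, 2.87], [-0.86, 2.18], [0.17, 2.46], [-1.51, 4.65], [0.06, 2.69], [-2.65, 2.65]. Speed limits (rad/s): [2.57, 2.57, 3.01, 3.14, 3.14, 3.14].

INTERFACE

Orientations are given as a rotation vector (axis times angle).
In Python, from cell import env, get_image gives the robot as it stands.
- The arm moves only by the shell command python3 -m crank 'ROWS'. ROWS is JSON, a list of rows, each an object with "gripper": the finger opening in mm, from 0 to 87.8; "delta_pos": the shift along the tool's x, y, z in units of 50 mm (1.0 is 50 mm), a list of three; "rotation": the turn, a rotation vector about the tool's x, y, z in units of 8 degrees (1.0 is 8 degrees), a list of three. In form: [{"gripper": gripper, "delta_pos": [tx, ty, tz], "rotation": [rx, ry, rz]}, ...]. A call has 1 to 5 rows; each row is the pose to reach, as a shift and turn from the pose measured when the call began, along the tool's axes at that moment; what a row does not reach only later rows make up. A row lasts 1/8 s, in which the tool goes at most 62.5 mm and 10.7 degrees, less where a joint would pass 70% of its speed; a pose out of reach is approached as far as the arm can. A call with a gripper value outside its range is refused whole. The fingers move at their own pace and stop on an object; the grip force is fixed at half the most. Time passes only in rows, so rows that repeat a pose let the fingers close. It gives the time, the measured TCP pose, the force and the opening at its end, in the units of the state.
- env.observe(): the state, without advancing time (a new reading comes with each control period).
- get_image(name): name is "scene" or "top" or "wrist"; returns a dict with "frame" (384x512x3 uint8, blue, green, red), "vfov" (degrees; the focal length in pixels is half the picture's height over the tangent of half this angle, whatever the lens; pixels are square), "cx", "cy" (the principal point, pixels), "pose" (4x4, takes a point from camera to world coordinates); the wrist camera has in their place "mount" (4x4, takes a point from camera to tool coordinates, whose origin is the TCP and whose axes are the flange's). Camera axes: x right, y down, z forward; pixel columns grow to the right and rows downward; lengths in m; the calibration is good to about 2 mm. A picture is of the moment at which its call begins: read the wrist's pose just before it. There is no depth.
- env.hand_in(): hands the job in, once; it reports no verdict.
The state is a dict: "clock": time; "joints": joint angles; "qvel": joint speeds; "effort": joint torques, N m; "position": TCP position; "eef_rot": TCP orientation; "force": force on the tool from outside, world axes, zero at the start; "ft_torque": the same for the moment, N m; "grip_width": finger opening in m.
Only numpy, scipy, OpenCV 4.12 (cv2) and the standard library are available. Lean on these libraries where they do the work, as an engineer would, in place of code of your own. Each camera call takes 0.05 s, during which the arm holds its last target.

## Working session

There is one attempt and no reset: what is moved stays moved. The work goes in short steps, Python scripts to look and compute and a shell command to move; the robot and the scene stay as the last step left them, time stands still between calls to the robot, and variables do not carry over. Pictures are saved under pics/ and viewed, and the job is handed in when it is done.

```bash
ls; mkdir -p pics
python3 - <<'E'
from cell import env,get_image
import cv2,numpy as np
print(env.observe())
for n in ("scene","top","wrist"):
    d=get_image(n); cv2.imwrite(f"pics/{n}0.png",d["frame"]); print(n,{k:(np.round(v,4).tolist() if k!="frame" else 0) for k,v in d.items()})
E
```

```text
pics
{'clock': 0.0, 'joints': array([ 1.24130427e+00,  9.18371602e-02,  1.23187513e+00,  2.47991772e-05,
        1.81983036e+00, -5.67303640e-02]), 'qvel': array([ 0.00061594, -0.00159427, -0.00144284, -0.00121853,  0.00087883,
        0.00084953]), 'effort': array([-5.35297750e-04, -4.46458733e+01, -4.06440639e+01,  6.97089429e-02,
        2.95986724e-02, -1.32047348e-04]), 'position': array([0.1615466 , 0.5775234 , 0.22152597]), 'eef_rot': array([-4.27062356e-01, -3.11202727e+00,  2.99849306e-03]), 'force': array([0.03352065, 0.80631479, 0.29444241]), 'ft_torque': array([-0.03067355,  0.03178409, -0.02724037]), 'grip_width': 0.08803958628160799}
scene {'frame': 0, 'vfov': 55.0783, 'cx': 266.0019, 'cy': 196.7128, 'pose': [[-0.1363, 0.5988, -0.7892, 1.2002], [0.9907, 0.0818, -0.109, 0.0779], [-0.0007, -0.7967, -0.6043, 0.5947], [0.0, 0.0, 0.0, 1.0]]}
top {'frame': 0, 'vfov': 53.2082, 'cx': 256.3296, 'cy': 196.0613, 'pose': [[-0.0107, -0.9985, 0.0543, 0.4706], [-0.9999, 0.0105, -0.0033, -0.021], [0.0027, -0.0543, -0.9985, 0.8488], [0.0, 0.0, 0.0, 1.0]]}
wrist {'frame': 0, 'vfov': 58.9734, 'cx': 253.7783, 'cy': 195.6006, 'mount': [[-0.0004, -0.9685, -0.2492, 0.068], [1.0, -0.0002, -0.0006, -0.001], [0.0006, -0.2492, 0.9685, -0.1614], [0.0, 0.0, 0.0, 1.0]]}
```

View pics/scene0.png

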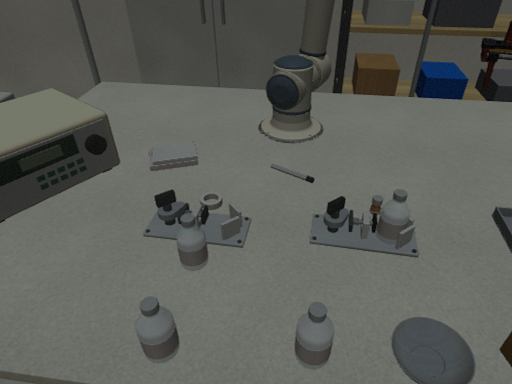

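View pics/top0.png

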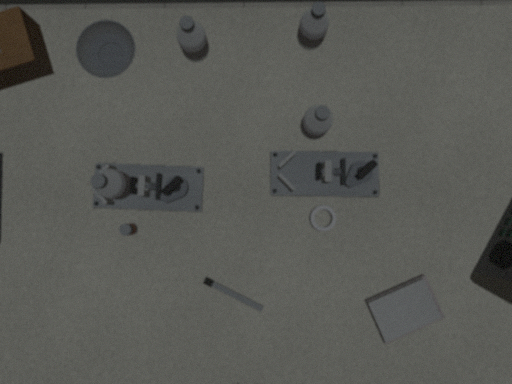

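View pics/wrist0.png

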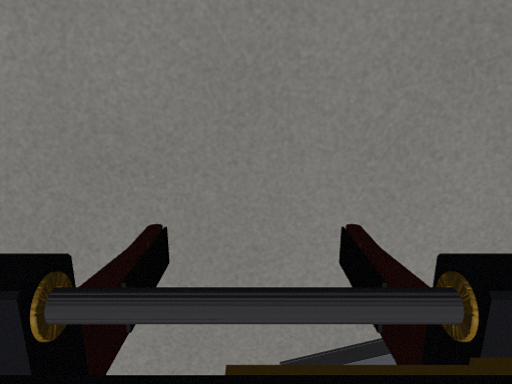

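Scene and top pictures both show the bottle in the +y clamp (top px ~150,187); the empty clamp is at px ~325,172. I'll zoom in.

Run:
```python
import cv2
a=cv2.imread("pics/top0.png")[150:230,80:220]; a=cv2.convertScaleAbs(a,alpha=1.8)
cv2.imwrite("pics/topz.png",cv2.resize(a,None,fx=5.5,fy=5.5,interpolation=cv2.INTER_CUBIC))
a=cv2.imread("pics/scene0.png")[180:260,300:430]; a=cv2.convertScaleAbs(a,alpha=1.5)
cv2.imwrite("pics/scz.png",cv2.resize(a,None,fx=6,fy=6,interpolation=cv2.INTER_CUBIC))
```

```text
(no output)
```

View pics/topz.png

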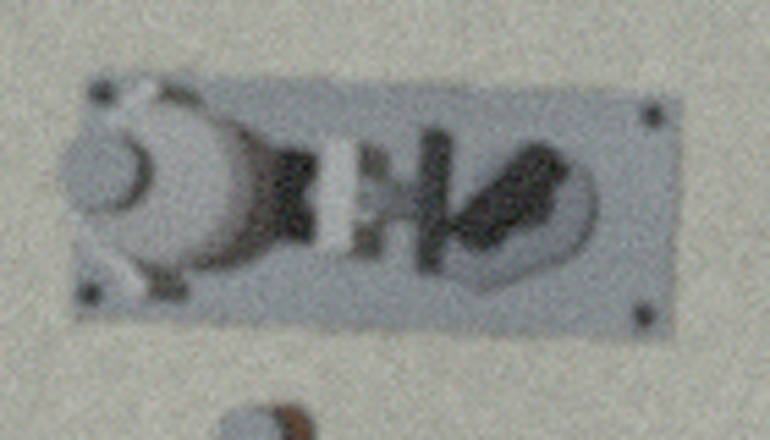

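View pics/scz.png

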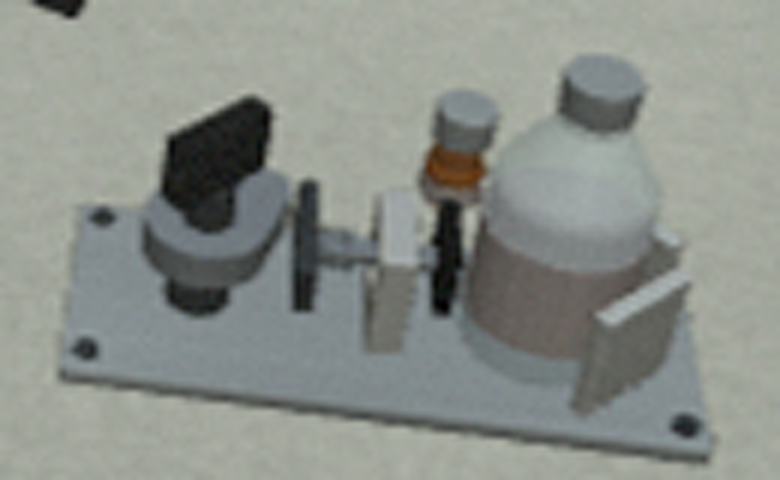

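The zoomed top view shows the plate corners at zoom (92,72),(683,95),(672,338),(76,320), and the black bar from about (472,235) to (548,158), with the nose lower left.

```bash
cat > h.py <<'E'
import numpy as np
def ray(d,px,z,pose=None):
    P=d["pose"] if pose is None else pose
    f=d["frame"].shape[0]/2/np.tan(np.radians(d["vfov"])/2)
    r=P[:3,:3]@np.array([(px[0]-d["cx"])/f,(px[1]-d["cy"])/f,1])
    return P[:3,3]+r*(z-P[2,3])/r[2]
def proj(d,p,pose=None):
    P=d["pose"] if pose is None else pose
    f=d["frame"].shape[0]/2/np.tan(np.radians(d["vfov"])/2)
    q=P[:3,:3].T@(np.array(p)-P[:3,3]); return d["cx"]+f*q[0]/q[2],d["cy"]+f*q[1]/q[2]
E
python3 - <<'E'
from cell import env,get_image
from h import *
d=get_image("top"); g=lambda u,v,z:ray(d,(80+(u+.5)/5.5-.5,150+(v+.5)/5.5-.5),z)
C=[g(92,72,.01),g(683,95,.01),g(672,338,.01),g(76,320,.01)]
for c in C: print(c)
m=np.mean(C,0); y=(C[0]+C[3]-C[1]-C[2]); y/=np.linalg.norm(y); print("len",np.linalg.norm(C[0]-C[1]),np.linalg.norm(C[1]-C[2]))
o=m-.07*y; print("cam axis",o,"yaw y",np.degrees(np.arctan2(y[1],y[0])))
a=g(470,235,.096);b=g(550,158,.096); print("bar",a,b,(a+b)/2, np.linalg.norm(a-b))
v=a-b; print("bar ang",np.degrees(np.arctan2(v[1],v[0])), "cam",np.arctan2(v[1],v[0])-np.arctan2(y[1],y[0]))
n=g(475,292,.05);v=n-o;print("nose",v,np.linalg.norm(v),np.degrees(np.arctan2(v[1],v[0])))
s=get_image("scene"); 
for p in [o+[0,0,.086]]: print(proj(s,p),proj(d,p))
E
```

```text
[0.59338514 0.32733318 0.01      ]
[0.58169693 0.0911431  0.01      ]
[0.48462001 0.09582751 0.01      ]
[0.49428588 0.33249638 0.01      ]
len 0.23647911346135234 0.0971898817687756
cam axis [0.53533904 0.14177131 0.01      ] yaw y 87.4143074004873
bar [0.52074995 0.15593146 0.096     ] [0.54809448 0.12735085 0.096     ] [0.53442221 0.14164115 0.096     ] 0.03955469902022584
bar ang 133.73382599444588 cam 0.8084281074033115
nose [-0.03318043  0.02302994  0.04      ] 0.056844693007709585 145.2361744508846
(np.float64(335.3114355450492), np.float64(198.70402848089648)) (np.float64(172.26019464641575), np.float64(184.84725259418434))
```

```bash
python3 -m crank '[{"gripper":60,"delta_pos":[-1.2,-0.8,0],"rotation":[0,0,0.5]},{"gripper":60,"delta_pos":[-2.3,-1.54,0],"rotation":[0,0,1]},{"gripper":60,"delta_pos":[-3.4,-2.27,0],"rotation":[0,0,1.5]},{"gripper":60,"delta_pos":[-4.5,-3.0,0],"rotation":[0,0,2]},{"gripper":60,"delta_pos":[-5.5,-3.67,0],"rotation":[0,0,2.5]}]'
python3 - <<'E'
from cell import env
import numpy as np
from scipy.spatial.transform import Rotation as R
s=env.observe();M=R.from_rotvec(s["eef_rot"]).as_matrix();y=M[:,1]
print(s["clock"],s["position"],np.degrees(np.arctan2(y[1],y[0])),M[:,2])
print("units to", M.T@(np.array([.535,.1417,.222])-s["position"])/.05)
E
```

```text
clock: 0.88
position: [0.3661, 0.339, 0.2223]
eef_rot: [0.964, 2.99, -0.001]
force: [-0.3, -0.1, 0.2]
grip_width: 0.0598
0.875 [0.36612314 0.33900673 0.2223376 ] 54.25481720920537 [ 1.83732567e-04 -5.45675903e-04 -9.99999834e-01]
units to [-5.04654189 -1.22967708  0.0095258 ]
```

```bash
python3 -m crank '[{"gripper":60,"delta_pos":[-1.1,-0.27,0],"rotation":[0,0,0.3]},{"gripper":60,"delta_pos":[-2.2,-0.54,0],"rotation":[0,0,0.6]},{"gripper":60,"delta_pos":[-3.3,-0.8,0],"rotation":[0,0,0.9]},{"gripper":60,"delta_pos":[-4.4,-1.08,0],"rotation":[0,0,1.1]},{"gripper":60,"delta_pos":[-5.05,-1.23,0],"rotation":[0,0,1.15]}]'
python3 -m crank '[{"gripper":60,"delta_pos":[0,0,0],"rotation":[0,0,0]},{"gripper":60,"delta_pos":[0,0,0],"rotation":[0,0,0]}]'
cat > look.py <<'E'
import sys,cv2
from cell import env,get_image
from h import *
from scipy.spatial.transform import Rotation as R
n=sys.argv[1]
s=env.observe();d=get_image("wrist")
M=np.eye(4);M[:3,:3]=R.from_rotvec(s["eef_rot"]).as_matrix();M[:3,3]=s["position"]
y=M[:,1]; print(s["clock"],s["position"],"jaw",np.degrees(np.arctan2(y[1],y[0])),"F",s["force"],"w",s["grip_width"])
P=M@d["mount"]; np.savez(f"pics/{n}.npz",P=P,frame=d["frame"],vfov=d["vfov"],cx=d["cx"],cy=d["cy"])
im=cv2.convertScaleAbs(d["frame"],alpha=1.5)
cv2.imwrite(f"pics/{n}.png",cv2.resize(im,None,fx=1.5,fy=1.5))
print("axis top proj (zoomed)",np.array(proj(d,[.535,.1417,.096],P))*1.5)
E
python3 look.py w1
```

```text
clock: 1.5
position: [0.5363, 0.1392, 0.222]
eef_rot: [1.205, 2.901, -0.002]
force: [-0.6, 1.2, 1.0]
grip_width: 0.0601
clock: 1.75
position: [0.5359, 0.1396, 0.2219]
eef_rot: [-1.204, -2.901, 0.001]
force: [-0.1, -0.4, 0.9]
grip_width: 0.0603
1.75 [0.53593807 0.13960065 0.22188836] jaw 44.902020271694674 F [-0.0969493  -0.39248011  0.8982829 ] w 0.060327397307714505
axis top proj (zoomed) [384.22078943 278.93336357]
```

View pics/w1.png

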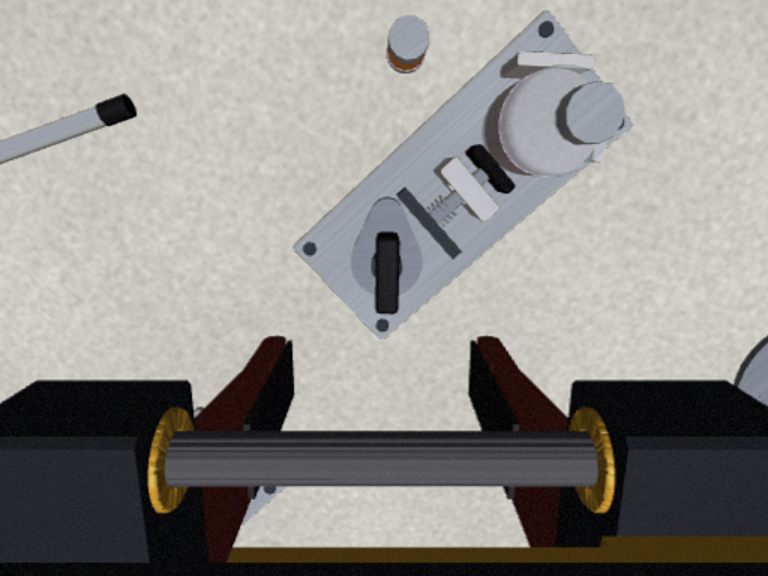

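The wrist picture shows the bar at (387,232)–(386,313), almost in line with the fingers' plane. The plate corners are (293,248), (383,338), (546,10) and (632,124), and the nose tip is at (386,198).

Run:
```python
from h import *
z=np.load("pics/w1.npz");d={k:z[k] for k in z};P=d["P"]
g=lambda u,v,h:ray(d,((u+.5)/1.5-.5,(v+.5)/1.5-.5),h,P)
A,B,C,D=g(293,248,.01),g(383,338,.01),g(546,10,.01),g(632,124,.01)
print(np.linalg.norm(A-B),np.linalg.norm(A-C),np.linalg.norm(B-D),np.linalg.norm(C-D))
y=C-A+D-B;y/=np.linalg.norm(y);o=(A+B)/2+.05*y;print("axis",o,np.degrees(np.arctan2(y[1],y[0])))
a=g(387.5,234,.096);b=g(386.5,313,.096);v=a-b;print((a+b)/2,np.linalg.norm(v),np.degrees(np.arctan2(v[1],v[0])))
n=g(386,198,.05);v=n-o;v[2]=0;print(np.linalg.norm(v),np.degrees(np.arctan2(v[1],v[0])))
```

```text
0.09688230882197046 0.23591705486856268 0.23423289731973063 0.09728917164767137
axis [0.53537173 0.14575524 0.01      ] 87.19889312075618
[0.53398029 0.14477619 0.096     ] 0.046576690780850034 134.34035549600273
0.04062462453015326 137.62131940642598
```

```bash
python3 -m crank '[{"gripper":60,"delta_pos":[0.07,0.04,0.8],"rotation":[0,0,0]},{"gripper":60,"delta_pos":[0.07,0.04,1.6],"rotation":[0,0,0]},{"gripper":60,"delta_pos":[0.07,0.04,2.2],"rotation":[0,0,0]},{"gripper":60,"delta_pos":[0.07,0.04,2.4],"rotation":[0,0,0]},{"gripper":60,"delta_pos":[0.07,0.04,2.4],"rotation":[0,0,0]}]'; python3 look.py w2
```

```text
clock: 2.42
position: [0.5342, 0.1446, 0.1024]
eef_rot: [-1.201, -2.902, 0.001]
force: [0.4, 0.9, 1.4]
grip_width: 0.0601
2.425 [0.53422773 0.14461649 0.1024158 ] jaw 45.027250377221705 F [0.41565966 0.90258082 1.44992766] w 0.06006295676746657
axis top proj (zoomed) [379.58303411 366.99449529]
```

View pics/w2.png

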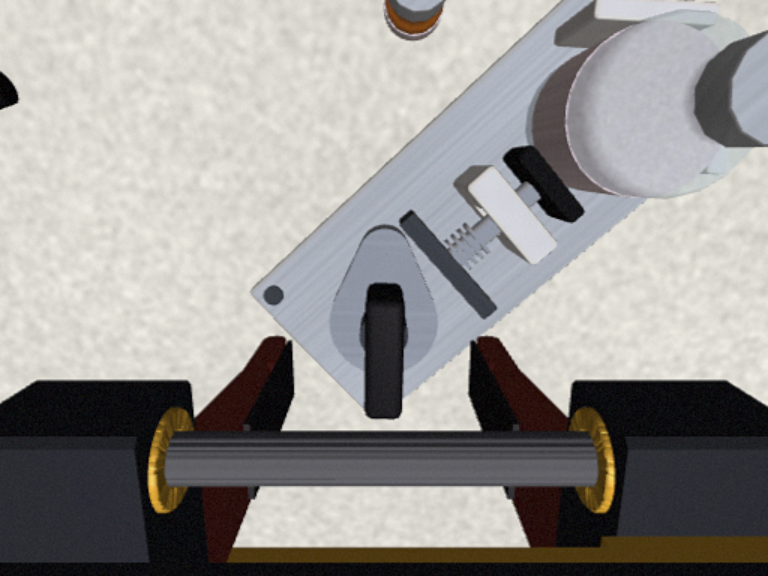

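Run:
```python
from h import *
z=np.load("pics/w2.npz");d={k:z[k] for k in z};P=d["P"]
g=lambda u,v,h:ray(d,((u+.5)/1.5-.5,(v+.5)/1.5-.5),h,P)
for t in (284,300):
  a=g(385,t,.096);b=g(383.5,417,.096);v=a-b;print((a+b)/2,np.linalg.norm(v),np.degrees(np.arctan2(v[1],v[0])))
im=d["frame"][170:300,220:300]
import cv2
cv2.imwrite("pics/w2z.png",cv2.resize(cv2.convertScaleAbs(im,alpha=4),None,fx=4.5,fy=4.5))
```

```text
[0.53224888 0.1466323  0.096     ] 0.04958645275381952 134.49026745376185
[0.53423692 0.14465251 0.096     ] 0.043975457085512475 134.4100264817806
```

View pics/w2z.png

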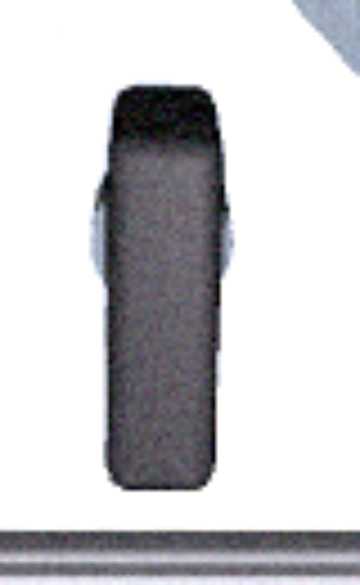

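The bar's top face is centred under the TCP at (0.534,0.1447), bearing 134.5°. I'll descend and close.

```bash
python3 -m crank '[{"gripper":60,"delta_pos":[0,0,0.35],"rotation":[0,0,0]},{"gripper":60,"delta_pos":[0,0,0.6],"rotation":[0,0,0.06]},{"gripper":40,"delta_pos":[0,0,0.6],"rotation":[0,0,0.06]},{"gripper":18,"delta_pos":[0,0,0.6],"rotation":[0,0,0.06]},{"gripper":8,"delta_pos":[0,0,0.6],"rotation":[0,0,0.06]}]'; python3 -m crank '[{"gripper":8,"delta_pos":[0,0,0],"rotation":[0,0,0]},{"gripper":8,"delta_pos":[0,0,0],"rotation":[0,0,0]},{"gripper":8,"delta_pos":[0,0,0],"rotation":[0,0,0]}]'; python3 look.py w3
```

```text
clock: 3.1
position: [0.5353, 0.1445, 0.0741]
eef_rot: [1.214, 2.896, 0.001]
force: [-0.5, -0.1, 0.7]
grip_width: 0.0336
clock: 3.48
position: [0.5356, 0.1447, 0.0744]
eef_rot: [1.213, 2.895, 0.002]
force: [1.5, 0.8, 1.2]
grip_width: 0.0139
3.475 [0.53555992 0.14472091 0.07439756] jaw 44.52663638924339 F [1.48741219 0.7663229  1.18712728] w 0.013884284651318185
axis top proj (zoomed) [376.22412899 400.84239045]
```

View pics/w3.png

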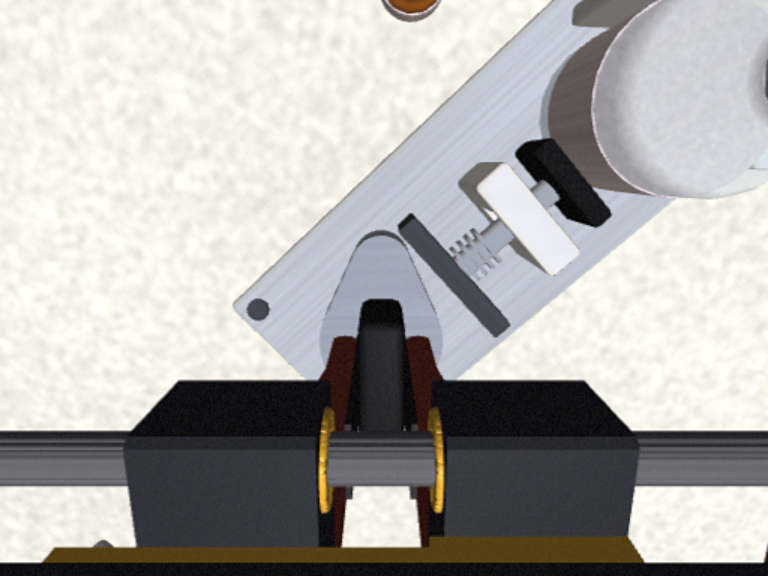

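Gripped on the 13.9 mm bar. Turning clockwise (+tool z) by about 47° in total.

```bash
python3 -m crank '[{"gripper":8,"delta_pos":[0,0,0],"rotation":[0,0,0.7]},{"gripper":8,"delta_pos":[0,0,0],"rotation":[0,0,1.4]},{"gripper":8,"delta_pos":[0,0,0],"rotation":[0,0,2.1]},{"gripper":8,"delta_pos":[0,0,0],"rotation":[0,0,2.8]},{"gripper":8,"delta_pos":[0,0,0],"rotation":[0,0,2.8]}]'; python3 look.py w4
```

```text
clock: 4.15
position: [0.5357, 0.1447, 0.0744]
eef_rot: [1.751, 2.605, 0.003]
force: [0.8, -0.1, -0.6]
grip_width: 0.0138
4.15 [0.53567192 0.14469807 0.07442636] jaw 22.176284767655346 F [ 0.80435389 -0.1248392  -0.57337826] w 0.013784994925022578
axis top proj (zoomed) [378.35323116 401.8344891 ]
```

View pics/w4.png

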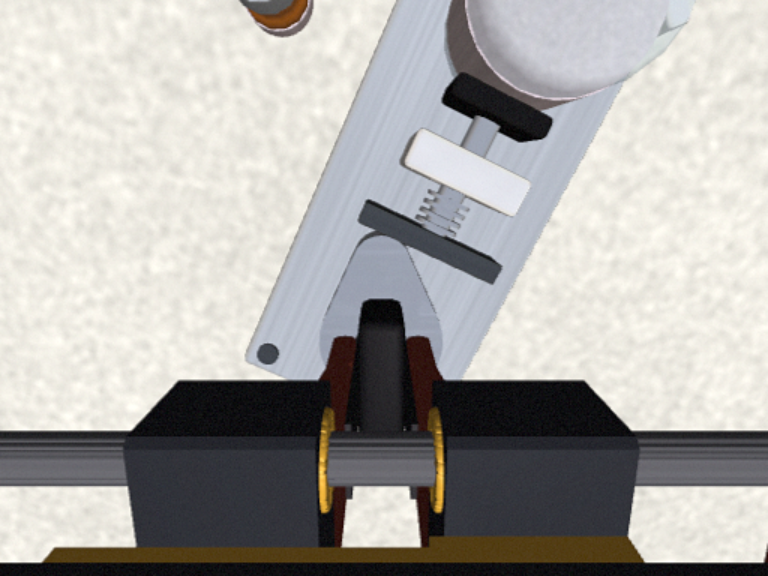

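The cam follows the gripper: the nose is now pressing the follower at (380,238). About 25° remain.

```bash
python3 -m crank '[{"gripper":8,"delta_pos":[0,0,0],"rotation":[0,0,0.8]},{"gripper":8,"delta_pos":[0,0,0],"rotation":[0,0,1.6]},{"gripper":8,"delta_pos":[0,0,0],"rotation":[0,0,2.4]},{"gripper":8,"delta_pos":[0,0,0],"rotation":[0,0,3.1]},{"gripper":8,"delta_pos":[0,0,0],"rotation":[0,0,3.1]}]'; python3 look.py w5
```

```text
clock: 4.82
position: [0.5357, 0.1447, 0.0744]
eef_rot: [2.267, 2.172, 0.004]
force: [2.4, 0.5, -0.0]
grip_width: 0.0141
4.825 [0.53574732 0.14468054 0.07441403] jaw -2.4489458174112952 F [ 2.3719639   0.48197984 -0.02772298] w 0.014051401595164444
axis top proj (zoomed) [381.07821037 402.21552639]
```

View pics/w5.png

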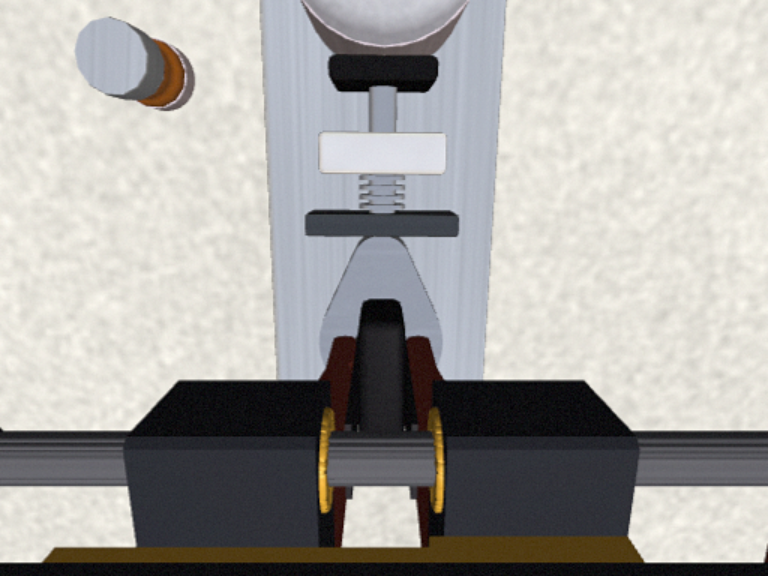

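The nose is square on the follower. Release next, then lift straight up.

```bash
python3 -m crank '[{"gripper":55,"delta_pos":[0,0,0],"rotation":[0,0,0]},{"gripper":55,"delta_pos":[0,0,0],"rotation":[0,0,0]},{"gripper":55,"delta_pos":[0,0,0],"rotation":[0,0,0]},{"gripper":55,"delta_pos":[0,0,0],"rotation":[0,0,0]}]'; python3 -m crank '[{"gripper":55,"delta_pos":[0,0,-0.5],"rotation":[0,0,0]},{"gripper":55,"delta_pos":[0,0,-1.3],"rotation":[0,0,0]},{"gripper":55,"delta_pos":[0,0,-2.2],"rotation":[0,0,0]},{"gripper":55,"delta_pos":[0,0,-3],"rotation":[0,0,0]},{"gripper":55,"delta_pos":[0,0,-3],"rotation":[0,0,0]}]'; python3 look.py w6
python3 - <<'E'
from cell import get_image
import cv2
cv2.imwrite("pics/scene6.png",cv2.resize(cv2.convertScaleAbs(get_image("scene")["frame"],alpha=1.5),None,fx=1.5,fy=1.5))
E
```

```text
clock: 5.38
position: [0.5357, 0.1447, 0.0744]
eef_rot: [2.266, 2.173, 0.004]
force: [-0.3, -0.2, -0.5]
grip_width: 0.0501
clock: 6.0
position: [0.5366, 0.1449, 0.229]
eef_rot: [2.263, 2.17, 0.014]
force: [0.0, 0.2, -0.1]
grip_width: 0.0552
6.0 [0.53655612 0.14486098 0.22895342] jaw -2.3907780917214025 F [ 0.04377008  0.1738665  -0.07102482] w 0.05522041805945876
axis top proj (zoomed) [376.75424252 284.50448707]
```

View pics/w6.png

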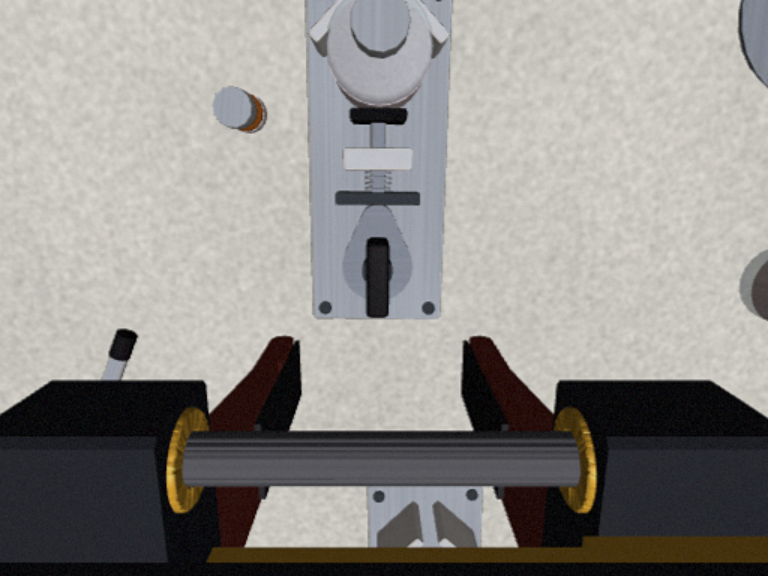

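View pics/scene6.png

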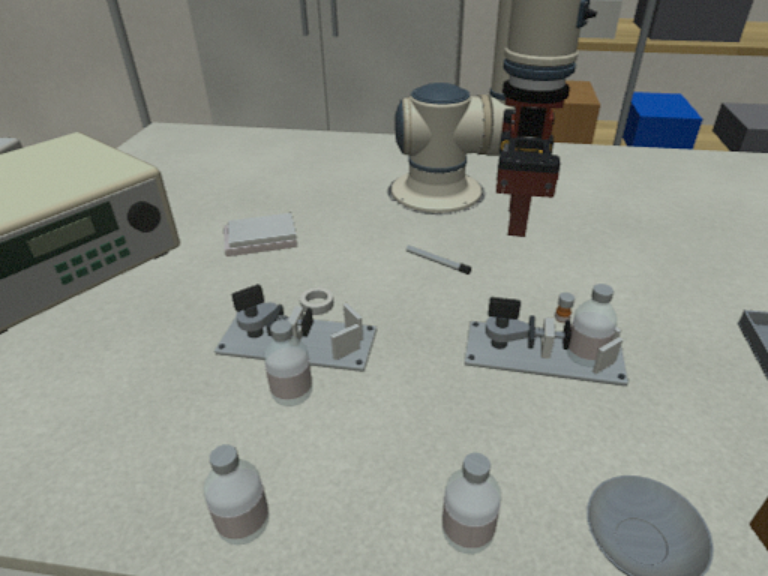

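The wrist view has the nose at (377,206) bearing squarely on the follower, the pad at the bottle, and the bar in line with the plate. In the scene view the bottle stands upright in its cradle, the arm is clear and the empty clamp looks unchanged.

```bash
python3 -m crank '[{"gripper":55,"delta_pos":[0,0,0],"rotation":[0,0,0]},{"gripper":55,"delta_pos":[0,0,0],"rotation":[0,0,0]}]'; python3 -c "
from cell import env
print(env.hand_in())"
```

```text
clock: 6.35
position: [0.5348, 0.1445, 0.2225]
eef_rot: [2.267, 2.174, 0.001]
force: [0.4, -0.2, -0.9]
grip_width: 0.0543
the job is handed in; nothing more can be done
None
```

I turned the bottle clamp's handle about 47° clockwise, let go, lifted the arm clear and handed the job in at 6.35 s.

**Cam and pad:** In the last wrist picture the nose points squarely at the follower, within a degree or so by the gripper's heading. The pad is up to the bottle. I did not measure the follower's travel in millimetres; I judged it from the pictures.

**Bottle and empty clamp:** By eye in the last pictures, the bottle stands upright in its cradle, and the empty clamp's handle is as it was.

**Forces:** The force readings I took were at most about 2.4 N on any axis. After release they were near zero.

**Disagreement:** The top and wrist cameras differed by about 3–4 mm on where the cam's axis is. I used the close-up wrist view, and the bar sat centred between the fingers. No check failed.

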